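# Spread the snap ring over the axle stub and hold it at the groove

## Task

Take the snap-ring pliers out of the tray by their handles, squeeze them to spread the snap ring on their tips, and lower the spread ring over the end of the drive unit's axle stub until it is level with the groove. Finish holding it there: the pliers still in the gripper and upright, still squeezed, and the ring spread round the groove, still and not resting on or leaning against the stub or gear. Never force the ring hard against the drive unit, and leave everything else on the bench where it is.

Things in the scene. Friction and masses are not known exactly. Their poses are not given: they have to be found in the camera images.
- pliers: Snap-ring pliers, 136 mm tall, 0.2 kg, standing in the tray on the snap ring, which is hooked on their tips for good. Origin: centre of the ring's underside; z up to the handles, x from handle to handle (squeeze direction), y to the ring's split (eyelets). Pivot (18 mm across) at z = 73 mm; the bowed jaws below it reach 28 mm either side.
- grip (a point): Where to grip: midway between the pliers' two black handles, on their axis, 115 mm above the ring's underside. Handles: flat bars 18 mm wide (y), 6 mm thick (x), pliers z = 86 to 136 mm. Over their outer faces: at rest 40 mm at the bottom, 49 here, 55 at the top; squeezed to the stop 36 mm and parallel. Axes as the pliers.
- ring (a point): Middle of the spread ring's opening, half way up its 3 mm thickness, 113.5 mm straight below grip. Axes as the pliers. Flat steel ring, 5 mm wide; its hole is 28 mm at rest (too small for the stub), about 39 mm fully spread, when the ring is about 52 mm across.
- squeeze_a (a joint): Angle of one handle, rad: 0 at rest (ring closed), 0.154 at the stop (ring fully spread); the other handle moves alike. A spring pushes the handles apart, about 6 N at each to start and 12 N at the stop; a stronger grip only presses on the stop. The ring passes the stub freely from about 0.1.
- drive: Fixed white drive unit with an aluminium top, 125 x 105 mm, 40 mm high; origin at the centre of its underside on the table, z up. In its middle stands the vertical steel axle stub, 30 mm diameter, through a dark gear (66 mm diameter over the teeth, top face at z = 54 mm). The short thin pin at a corner of the unit (12 mm, up to z = 58 mm) is only a dowel.
- groove (a point): Middle of the groove of the axle stub, on the stub's axis, 66 mm above the table. The groove is 6 mm high (z = 63 to 69 mm) and 25 mm in diameter.
- stub_end (a point): Centre of the free upper end of the axle stub, 88 mm above the table; a 2.5 mm chamfer.
- tray: Fixed grey open tool tray, 110 x 90 mm, walls 22 mm high and 5 mm thick, floor 5 mm thick; origin at the centre of its underside. The pliers stand in it.
- amber_jar: Bystander, loose: closed amber glass jar, 44 mm diameter, 70 mm tall; origin at its underside in the middle.
- crucible: Bystander, loose: small white ceramic crucible, 44 mm wide, 32 mm tall; origin at its underside in the middle.
- specimen_bar: Bystander, loose: dark test bar, 60 x 12 x 8 mm; origin at its underside in the middle.
- disc_sample: Bystander, loose: metal disc, 32 mm diameter, 10 mm thick; origin at its underside in the middle.
- screwdriver: Bystander, loose: screwdriver about 170 mm long; origin at its underside.
- spacer: Bystander, loose: aluminium spacer ring (not the snap ring), 40 mm outside, 24 mm hole, 12 mm tall, lying flat; origin at its underside in the middle.
- weigh_dish: Bystander, loose: white shallow dish, 80 mm wide, 22 mm tall; origin at its underside in the middle.

How it is judged (in metres and radians):
On the way, in this order (a step that is already met when the one before it is completed fails the run):
1. the pliers are lifted clear of the tray (height (world z) of ring above 0.045 m and contact force between pliers and tray below 0.05 N and contact force between the fingers and pliers above 1 N), for 0.1 s.
2. the spread ring is at the stub's end, upright and centred over it (horizontal distance between ring and stub_end below 0.006 m and height (world z) of ring between 0.082 and 0.2 m and value of joint squeeze_a above 0.12 rad and angle between pliers's own z axis and vertical below 0.12 rad), for 0.05 s.
At the end, for the whole second after the job is handed in: Ring round the stub, its middle within 4 mm of the stub's axis and 2.5 mm of the groove's mid-height; handle angle over 0.12 rad; pliers within 0.12 rad of upright, slower than 0.02 m/s, gripped with over 3 N, pressing on the drive unit with under 2 N (horizontal distance between ring and groove below 0.004 m and z of ring in the frame of groove between -0.0025 and 0.0025 m and value of joint squeeze_a above 0.12 rad and angle between pliers's own z axis and vertical below 0.12 rad and contact force between the fingers and pliers above 3 N and contact force between pliers and drive below 2 N and linear speed of pliers below 0.02 m/s); the arm keeps its last pose, push and grip.
It fails at once if the pliers or ring are forced against the drive unit (over 30 N) (contact force between pliers and drive above 30 N).
It fails at once if the robot strikes the drive unit (over 20 N) (contact force between the arm and drive above 20 N).
It fails at once if a bystander on the bench is moved more than 25 mm (distance of any of amber_jar, crucible, specimen_bar, disc_sample, screwdriver, spacer, weigh_dish from where it was at the start of the episode above 0.025 m).
It also fails if it takes over 51 s, if anything falls off the work surface, if the arm or the gripper's body presses on something with over 40 N, if the wrist force passes 120 N, or if a joint passes its speed limit or range.

## Robot

A 6-joint arm with a two-finger parallel gripper is mounted at the origin on the work surface. World frame = base frame: x ahead of the robot, y to its left, z up, the work surface at z = 0. Lengths are in mm, angles in rad, forces in N, time in s.
With the tool pointing down it reaches from about 275 to 750 mm from the base axis. Payload 10.2 kg.
Tool frame: the origin (TCP) lies at the very end of the fingers, on their centre line; the grasp point (between the pads) lies 19 mm behind it (ctrl.hold_point_z is the distance from the TCP to the grasp point, in mm); z points along the fingers, y is the direction in which the jaws open and shut (so a half turn about z gives the same grasp; the last joint's range is limited). The gripper opens to 85 mm and grips with 20 to 120 N. Pads are 22 mm wide; open, the fingers measure 114 mm over their backs; the gripper's body (76 mm by 85 mm) begins 54 mm behind the grasp point. The pads swing forward as they close: fully open they stand 13 mm farther back than shut.
Start: joints at [1.1, 0.313, 1.498, -0, 1.331, -0.223], TCP at [128.78, 508.966, 231.294] pointing down, gripper open.
Joint ranges: [-2.94, 2.94], [-0.97, 2.17], [0.19, 2.56], [-1.23, 4.37], [0.02, 3.11], [-2.88, 2.88]. Speed limits (rad/s): [2.39, 2.39, 3.01, 3.14, 3.14, 3.14].

## Interface

Orientations are given as a unit quaternion [w, x, y, z].
In Python, from rig import readout, cams, workorder, spotter, ctrl gives the robot as it stands.
- The arm moves only by the tool step_arm, never from a script. Its argument "plan" is text: rows parted by semicolons, each of 5 numbers parted by spaces: the shift along the tool's x, y, z in cm, then the turn about the tool's z in degrees, then the opening in per cent of the stroke, from 0 (shut) to 100 (fully open). In form: x y z twist gripper; .... A call has 1 to 10 rows; each row is the pose to reach, as a shift and turn from the pose commanded when the call began, along the tool's axes at that moment; what a row does not reach only later rows make up. A row lasts 1/10 s, in which the tool goes at most 50 mm and 8.59 degrees, less where a joint would pass 70% of its speed; a pose out of reach is approached as far as the arm can. A call with a gripper value outside its range is refused whole. The fingers move at their own pace and stop on an object; "grip_force" is the grip in N (left out, the last holds). Time passes only in rows, so rows that repeat a pose let the fingers close. It gives the time, the measured TCP pose, the force and the opening at its end, in the units of the state.
- readout.sense(): the state, without advancing time (a new reading comes with each control period).
- cams.capture(name): name is "scene" or "side" or "wrist"; returns (picture, depth): 420x560x3 uint8, red, green, blue; 420x560 float32, mm along the optical axis (not along the pixel's ray), 0 where there is no reading.
- cams.camera_info(name): a dict with "vfov" (degrees; the focal length in pixels is half the picture's height over the tangent of half this angle, whatever the lens; pixels are square), "cx", "cy" (the principal point, pixels), "k1" (the pictures are not rectified: a ray, as slopes to the right and down, at radius r is drawn at 1 + k1 r^2 times it, then the intrinsics apply), "rvec" (rotation vector, rad) and "tvec" (3), from world to camera coordinates, as OpenCV has them. Camera axes: x right, y down, z forward; pixel columns grow to the right and rows downward; lengths in mm; the calibration is good to about 2 mm. A picture is of the moment at which its call begins: read the wrist's pose just before it. camera_info takes no time and is no camera call; for the wrist camera it gives the pose at the moment of the call.
- workorder.finish_job(): hands the job in, once; it reports no verdict.
Trained networks look in the newest picture that a camera, given by its name, has taken for a name from the list of things; names that differ only in an ending like _2 or _b are one class to them, and where a whole thing is asked for, a point or a joint stands for the part that bears it (a point fixed in the world has none). Each returns a list of dicts, best first, with "conf" (0 to 1); they miss things now and then, are a little off and sometimes report something else, mostly with a low value. They report only what shows in the picture. A call takes as long as a camera call.
- spotter.regions_of(camera, target): "pixels" (420x560 bool, what is visible of it) and "extent" ([centre column, centre row, width, height] in pixels, round what is visible of it).
The state is a dict: "time_s": time; "joints": joint angles; "dq": joint speeds; "tau": joint torques, N m; "eef_pos": TCP position; "ee_rot": TCP orientation; "force": force on the tool from outside, world axes, zero at the start; "wrist_torque": the same for the moment, N m; "grip_width": opening from 0.0 (shut) to 1.0 (fully open).
Only numpy, scipy, OpenCV 4.12 (cv2) and the standard library are available. Lean on these libraries where they do the work, as an engineer would, in place of code of your own. Each camera call takes 0.05 s, during which the arm holds its last target. There are 200 camera calls.

## Working session

There is one attempt and no reset: what is moved stays moved. The work goes in short steps, Python scripts to look and compute and a tool call to move; the robot and the scene stay as the last step left them, time stands still between calls to the robot, and variables do not carry over. Pictures are saved under pics/ and viewed, about 8 in all and at most 12, crops included, and the job is handed in when it is done.

Besides the shell and the picture viewer there is one more tool, called after "Emit:" by a JSON object that holds its "api" and its "payload". step_arm: Moves the arm, as the interface text tells. Its arguments: {"type":"object","properties":{"plan":{"type":"string"},"grip_force":{"type":"number"}},"required":["plan"]}

```bash
mkdir -p pics
cat > h.py <<'E'
import numpy as np, cv2
from rig import readout, cams, workorder, spotter, ctrl
def save(n,im): cv2.imwrite('pics/'+n+'.png',im[:,:,::-1])
def pts(info,depth,mask=None):
    H,W=depth.shape; f=H/2/np.tan(np.radians(info['vfov'])/2)
    v,u=np.nonzero((depth>0)&(mask if mask is not None else True))
    K=np.array([[f,0,info['cx']],[0,f,info['cy']],[0,0,1.]])
    x=cv2.undistortPoints(np.c_[u,v].astype(float)[:,None],K,np.array([info['k1'],0,0,0.]))[:,0]
    d=depth[v,u]; P=np.c_[x*d[:,None],d]
    R=cv2.Rodrigues(np.array(info['rvec'],float))[0]
    return (P-np.array(info['tvec']).ravel())@R, np.c_[u,v]
E
python3 - <<'E'
from h import *
print(readout.sense(), ctrl.hold_point_z)
for c in ['scene','side','wrist']:
    im,d=cams.capture(c); inf=cams.camera_info(c); save(c+'0',im); np.savez('/tmp/%s.npz'%c,im=im,d=d,**{k:np.array(v) for k,v in inf.items()})
    print(c,inf)
    for t in ['pliers','drive','tray']:
        for r in spotter.regions_of(c,t)[:2]:
            P,_=pts(inf,d,r['pixels'])
            print(c,t,round(r['conf'],2),r['extent'],len(P),np.percentile(P,[1,50,99],axis=0).round(0).tolist() if len(P) else '')
s=np.hstack([cv2.imread('pics/scene0.png'),cv2.imread('pics/side0.png')]);
E
```

```text
{'time_s': 0.0, 'joints': array([ 1.09961201e+00,  3.13457388e-01,  1.49845125e+00,  2.70064414e-05,
        1.33103552e+00, -2.23387376e-01]), 'dq': array([-0.00111411,  0.00031637, -0.00095835,  0.00072086,  0.00086637,
       -0.0024248 ]), 'tau': array([ 3.35437238e-03, -4.12256849e+01, -2.59752488e+01,  4.38166376e-05,
        3.92285336e-03, -1.00756012e-05]), 'eef_pos': array([128.63937941, 508.71802388, 230.72597605]), 'ee_rot': array([-2.42322430e-04,  1.23584887e-01,  9.92333774e-01, -6.30947263e-04]), 'force': array([-0.32318457, -0.54359926,  0.74059208]), 'wrist_torque': array([ 0.02397124, -0.03997647, -0.02149714]), 'grip_width': 1.0012183391957203} 18.700000000000003
scene {'vfov': 54.07974496466559, 'cx': 282.2340768074045, 'cy': 211.51155487829746, 'k1': -0.09201912309978395, 'rvec': array([ 2.10105737,  0.80205875, -0.41518469]), 'tvec': array([-473.11547118, -173.31461905, 1256.47670497])}
scene pliers 0.89 [307.8, 165.8, 21.3, 54.7] 327 [[422.0, 203.0, 0.0], [528.0, 219.0, 86.0], [554.0, 386.0, 139.0]]
scene drive 0.87 [195.6, 290.2, 81.4, 68.0] 3303 [[542.0, -26
[... 388 characters left out ...]
94491727, 'rvec': array([ 0.47770491, -2.63115445,  1.33961488]), 'tvec': array([563.29892074, 217.16650234, 641.74208981])}
side pliers 0.93 [282.6, 342.1, 43.6, 84.1] 1394 [[500.0, 185.0, 3.0], [524.0, 221.0, 80.0], [551.0, 236.0, 139.0]]
side drive 0.92 [322.4, 188.1, 71.6, 57.9] 2695 [[535.0, -334.0, -0.0], [590.0, -185.0, 39.0], [657.0, -160.0, 89.0]]
side tray 0.7 [280.1, 372.3, 92.9, 77.0] 4859 [[468.0, 174.0, 1.0], [525.0, 230.0, 6.0], [583.0, 275.0, 24.0]]
wrist {'vfov': 70.75067633987439, 'cx': 284.47495292129673, 'cy': 209.5973192955486, 'k1': 0.005693974571384217, 'rvec': array([-2.27692167, -1.77509672, -0.27532851]), 'tvec': array([-525.00312534,  -39.18236191,  379.99996548])}
```

View pics/scene0.png

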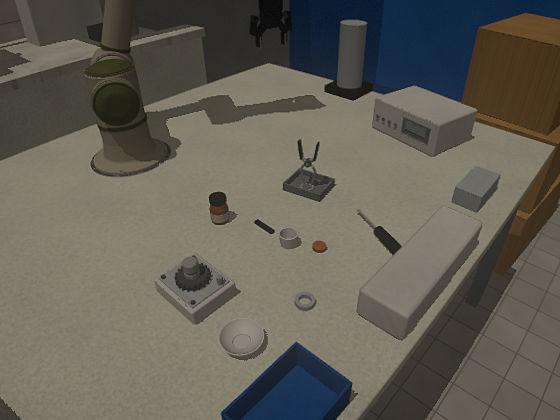

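View pics/side0.png

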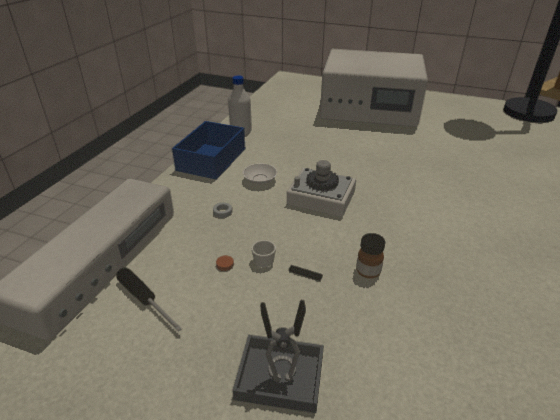

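Run:
```python
from h import *
for c,boxes in [('scene',{'pl':(275,340,130,200),'stub':(150,240,240,330)}),('side',{'pl':(250,315,290,390),'stub':(280,365,150,220)})]:
    z=np.load('/tmp/%s.npz'%c); inf={k:z[k] if z[k].ndim else float(z[k]) for k in z.files}
    d=z['d']; im=z['im']
    for n,(a,b,e,f) in boxes.items():
        m=np.zeros(d.shape,bool); m[e:f,a:b]=1
        P,uv=pts(inf,d,m); 
        if n=='pl':
            Q=P[(P[:,2]>85)&(P[:,2]<150)]; 
            for lo in range(85,145,10):
                q=Q[(Q[:,2]>=lo)&(Q[:,2]<lo+10)]
                if len(q)<4: continue
                r=cv2.minAreaRect(q[:,:2].astype(np.float32)); print(c,lo,len(q),np.round(r[0],1),np.round(r[1],1),round(r[2],1))
        else:
            for lo,hi in [(60,68),(70,85),(85,92)]:
                q=P[(P[:,2]>=lo)&(P[:,2]<hi)&(P[:,1]<-100)]
                if len(q)>3:
                    r=cv2.minAreaRect(q[:,:2].astype(np.float32)); print(c,lo,len(q),np.round(r[0],1),np.round(r[1],1),np.median(q,axis=0).round(1))
```

```text
scene 85 47 [529.8 219.7] [36.8 21.6] 13.6
scene 95 26 [529.9 217.8] [43.5 16.1] 26.4
scene 105 26 [529.5 219.4] [46.  19.1] 27.3
scene 115 25 [529.9 217.6] [50.1 12.5] 26.7
scene 125 27 [530.2 219.1] [50.2 21.9] 17.1
scene 135 19 [529.9 219.9] [53.1 15.5] 25.1
scene 60 56 [ 607.  -218.1] [29.9 15.7] [ 610.6 -220.1   63. ]
scene 70 98 [ 603.9 -218.3] [30.8 20.5] [ 611.3 -220.9   77.3]
scene 85 143 [ 601.4 -214. ] [29.2 28. ] [ 602.3 -214.4   87.4]
side 85 242 [525.4 218.6] [39.  20.1] 26.3
side 95 76 [524.8 220. ] [43.4 15.8] 26.3
side 105 82 [524.7 219.8] [45.8 16.9] 25.0
side 115 82 [524.4 218.9] [49.  17.9] 24.6
side 125 83 [524.2 219. ] [53.9 17.5] 25.8
side 135 119 [524.2 219.4] [53.3 18. ] 25.0
side 60 52 [ 595.7 -206.6] [27.8 18.7] [ 594.  -203.9   63.5]
side 70 91 [ 594.1 -205.1] [29.8 18.4] [ 593.6 -202.3   77. ]
side 85 95 [ 596.9 -211.9] [28.8 28.2] [ 596.7 -210.9   88.2]
```

The scene picture shows the pliers in the tray at (308,165) and the drive at (195,288). The side picture shows the pliers at (283,342) and the stub at (322,168). Both cameras agree to within about 5 mm: pliers at about (527,219) with x at about 25.5°, stub at about (599,-213). I'll move above the pliers and refine with the wrist camera.

Emit:
{"api": "step_arm", "payload": {"plan": "-4.6 -1.8 0 8 100;-9.2 -3.6 0 16 100;-13.8 -5.5 0 24 100;-18.4 -7.3 0 32 100;-23 -9.2 0 40 100;-27.6 -11 0 46 100;-32.2 -12.9 0 50.3 100;-36.8 -14.7 0 50.3 100;-41.4 -16.6 0 50.3 100;-45.7 -18.4 0 50.3 100"}}

```text
time_s: 1.6
eef_pos: [528.3, 216.8, 231.4]
ee_rot: [0.0, 0.534, 0.846, 0.0]
force: [0.4, 0.6, 0.4]
grip_width: 0.997
```

Emit:
{"api": "step_arm", "payload": {"plan": "0 0 0 0 100;0 0 0 0 100;0 0 0 0 100;0 0 0 0 100"}}

```text
time_s: 2.0
eef_pos: [525.9, 219.5, 231.6]
ee_rot: [0.0, 0.533, 0.846, 0.0]
force: [-0.0, 0.5, 0.2]
grip_width: 1.001
```

Run:
```python
from h import *
s=readout.sense(); print(s['eef_pos'],s['ee_rot'],s['dq'].round(3),s['joints'].round(2))
c='wrist'; inf=cams.camera_info(c); im,d=cams.capture(c); save('wrist1',im)
R=cv2.Rodrigues(inf['rvec'])[0]; print('cam',(-R.T@inf['tvec']).round(1),R[2].round(2))
for t in ['pliers','tray']:
    for r in spotter.regions_of(c,t)[:1]:
        P,_=pts(inf,d,r['pixels']); print(t,r['conf'],r['extent'],len(P))
        if t=='pliers':
          for lo in range(85,145,10):
            q=P[(P[:,2]>=lo)&(P[:,2]<lo+10)]
            if len(q)<4: continue
            r=cv2.minAreaRect(q[:,:2].astype(np.float32)); print(lo,len(q),np.round(r[0],1),np.round(r[1],1),round(r[2],1))
P,_=pts(inf,d); print(np.percentile(P[:,2],[1,5,25,50]))
```

```text
[525.90224802 219.46743079 231.60561361] [8.14008126e-05 5.32897140e-01 8.46180014e-01 1.27084845e-04] [-0.002 -0.002 -0.003 -0.001 -0.001 -0.   ] [ 0.19  0.41  1.36  0.    1.37 -0.26]
cam [491.5 289.1 374.7] [ 0.13 -0.27 -0.95]
pliers 0.65 [283.9, 197.9, 60.7, 53.7] 1640
85 393 [525.7 219.1] [38.2 19.6] 28.2
95 99 [524.5 218.7] [40.7 17.7] 25.4
105 116 [524.7 218.5] [44.6 17.8] 25.9
115 122 [524.1 218.7] [47.8 16.9] 25.3
125 136 [524.5 219. ] [51.9 16.9] 25.7
135 284 [524.5 218.9] [53.8 16.9] 25.8
[-1.24129378 -0.69141053  0.14912826  0.8481728 ]
```

View pics/wrist1.png

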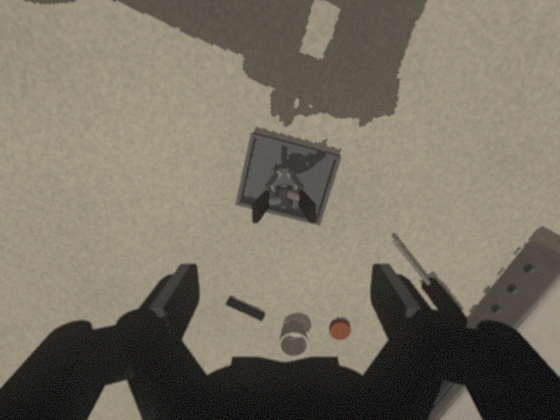

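The wrist view shows the two handles at (262,207) and (308,205). The wrist and side cameras both give (524.5, 219) at 25.6°. I'll descend with a -1.5 mm shift in y.

Emit:
{"api": "step_arm", "payload": {"plan": "0 -0.15 2 0 100;0 -0.15 4.5 0 100;0 -0.15 7 0 100;0 -0.15 9 0 100;0 -0.15 11 0 100;0 -0.15 12.4 0 100;0 -0.15 13 0 100;0 -0.15 13 0 100;0 -0.15 13 0 100", "grip_force": 50}}

```text
time_s: 3.05
eef_pos: [525.6, 218.1, 102.1]
ee_rot: [0.0, 0.533, 0.846, 0.0]
force: [-0.5, 0.2, 1.2]
grip_width: 1.0
```

Emit:
{"api": "step_arm", "payload": {"plan": "0 0 0 0 70;0 0 0 0 60;0 0 0 0 50;0 0 0 0 40;0 0 0 0 30;0 0 0 0 20;0 0 0 0 10;0 0 0 0 0;0 0 0 0 0;0 0 0 0 0"}}

```text
time_s: 4.05
eef_pos: [526.4, 218.2, 104.5]
ee_rot: [0.002, 0.533, 0.846, 0.001]
force: [-5.7, 0.0, 20.8]
grip_width: 0.403
```

Run:
```python
from h import *
s=readout.sense(); print(s)
c='side'; im,d=cams.capture(c); inf=cams.camera_info(c)
save('side1',cv2.resize(im[200:420,180:400],(660,660))[:600])
im,d=cams.capture('wrist'); save('wrist2',im)
```

```text
{'time_s': 4.05, 'joints': array([ 1.87369242e-01,  5.33091251e-01,  1.52164981e+00, -8.75399501e-05,
        1.08263900e+00, -2.57975818e-01]), 'dq': array([ 0.00028338,  0.00013969,  0.00095457, -0.00227104,  0.00065644,
        0.00108124]), 'tau': array([-7.95681160e-01, -3.70467997e+01, -1.86460572e+01,  5.32282179e-02,
       -1.62886262e+00,  8.66038143e-03]), 'eef_pos': array([526.40812237, 218.15506469, 104.53248091]), 'ee_rot': array([0.0015674 , 0.53347505, 0.84581318, 0.00140756]), 'force': array([-5.67544943,  0.04295686, 20.77936312]), 'wrist_torque': array([-3.17319699e-01,  1.14205802e+00, -7.60710476e-04]), 'grip_width': 0.40262629536359645}
```

View pics/side1.png

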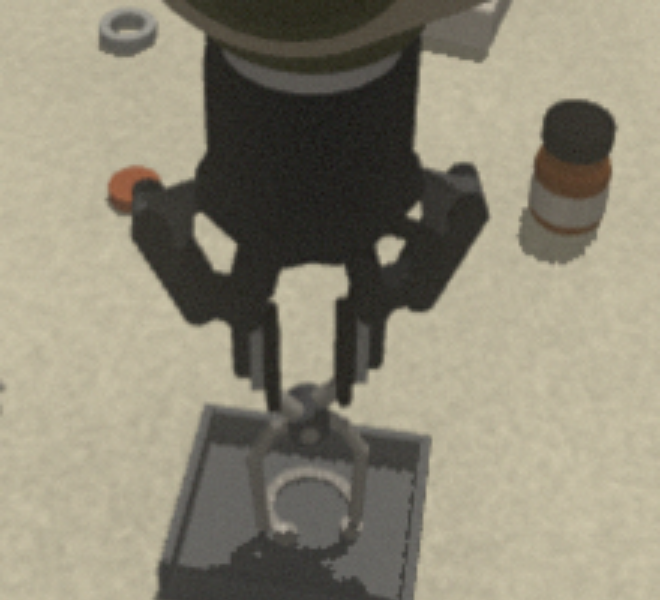

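The handles are squeezed to the stop (opening about 34 mm) and the ring is visibly spread. Next I'll lift.

Emit:
{"api": "step_arm", "payload": {"plan": "0 0 -0.3 0 0;0 0 -0.8 0 0;0 0 -1.6 0 0;0 0 -3 0 0;0 0 -5 0 0;0 0 -7.5 0 0;0 0 -10 0 0;0 0 -11.5 0 0;0 0 -12 0 0;0 0 -12 0 0"}}

```text
time_s: 5.15
eef_pos: [525.4, 217.9, 221.5]
ee_rot: [0.0, 0.534, 0.846, 0.0]
force: [0.3, -0.1, -2.0]
grip_width: 0.397
```

Emit:
{"api": "step_arm", "payload": {"plan": "0 0 0 0 0;0 0 0 0 0;0 0 0 0 0"}}

```text
time_s: 5.45
eef_pos: [525.1, 217.8, 220.6]
ee_rot: [-0.0, 0.534, 0.846, -0.0]
force: [0.3, -0.1, -1.8]
grip_width: 0.399
```

```bash
cat >> h.py <<'E'
def tool():
    from scipy.spatial.transform import Rotation as Ro
    s=readout.sense(); w,x,y,z=s['ee_rot']; return s['eef_pos'],Ro.from_quat([x,y,z,w]).as_matrix(),s
E
python3 - <<'E'
from h import *
p,T,s=tool(); print(p,s['force'],s['grip_width'])
for c in ['wrist','side','scene']:
    inf=cams.camera_info(c); im,d=cams.capture(c); save(c+'3',im)
    rr=spotter.regions_of(c,'pliers')
    for r in rr[:2]:
        P,_=pts(inf,d,r['pixels']); L=(P-p)@T   # tool-frame
        print(c,r['conf'],r['extent'],len(P))
        for lo in range(15,105,10):
            q=L[(L[:,2]>=lo)&(L[:,2]<lo+10)&(np.abs(L[:,:2])<40).all(1)]
            if len(q)>3: print(lo,len(q),q.min(0).round(1),q.max(0).round(1),q.mean(0).round(1))
E
```

```text
[525.11052363 217.81697254 220.55877695] [ 0.30214486 -0.125728   -1.82826803] 0.39925902661662677
wrist 0.76 [284.5, 259.6, 84.2, 127.9] 4671
15 849 [ -8.6 -12.3  15. ] [13.5 11.3 24.8] [ 3.9 -1.1 19. ]
25 288 [ -7.6 -19.9  25. ] [13.7 17.2 34.9] [ 5.1 -2.3 29.9]
35 171 [  0.7 -25.5  35. ] [ 6.7 22.8 44.8] [ 4.4 -0.6 39.8]
45 133 [  2.6 -27.4  45. ] [ 8.  24.6 55. ] [ 6.3 -1.6 49.6]
55 100 [  4.4 -26.7  55.1] [ 8.9 23.7 65. ] [ 7.5 -0.5 60. ]
65 91 [  5.5 -25.7  65.2] [10.4 23.  74.9] [ 8.8 -0.2 69.9]
75 83 [  7.6 -25.8  75.1] [11.9 22.6 84.9] [10.1 -2.2 80. ]
85 53 [-10.6 -25.2  85.1] [12.1 24.  94.9] [10.1 -0.2 88.6]
95 300 [-19.6 -28.2  95. ] [13.8 25.  99.1] [-3.8 -2.  96.6]
wrist 0.56 [436.3, 289.1, 75.2, 89.5] 1360
side 0.7 [283.8, 275.3, 44.9, 102.8] 1531
15 234 [ -8.5 -12.2  15. ] [13.7 11.8 25. ] [ 5.7 -0.8 19.4]
25 157 [ -2.3 -19.4  25.1] [13.9 17.4 34.8] [ 6.8 -0.5 30.2]
35 89 [  2.2 -25.3  35. ] [ 7.2 22.2 44.7] [ 4.7 -1.  39.8]
45 67 [  3.8 -26.5  45.2] [ 8.5 24.6 55. ] [ 6.6 -2.6 49.7]
55 55 [  4.6 -26.6  55.1] [10.2 23.8 64.9] [ 7.6 -6.1 60.2]
65 61 [  6.5 -25.7  65.1] [10.8 22.9 74.8] [ 9.  -2.3 70. ]
75 73 [  6.5 -26.1  75.2] [12.4 23.2 85. ] [ 9.8 -0.6 79.9]
85 55 [-18.5 -27.5  85.1] [13.7 23.6 95. ] [ 9.  -0.8 89.8]
95 195 [-23.3 -28.   95.1] [14.  24.7 99.9] [-5.6 -1.3 96.6]
side 0.69 [307.3, 272.6, 29.2, 10.9] 207
scene 0.76 [310.4, 121.7, 16.4, 55.2] 233
15 49 [-11.4 -10.   15.8] [10. 16. 25.] [-3.7  3.8 19.7]
25 29 [-10.4 -13.1  25. ] [ 9.2 17.1 34.9] [-3.3  3.  29. ]
85 9 [-0.4 22.1 85.6] [10.9 29.2 94.6] [ 7.  25.7 90.2]
95 8 [-3.7 21.1 95.3] [13.2 26.8 96.9] [ 5.9 24.4 96.2]
```

View pics/wrist3.png

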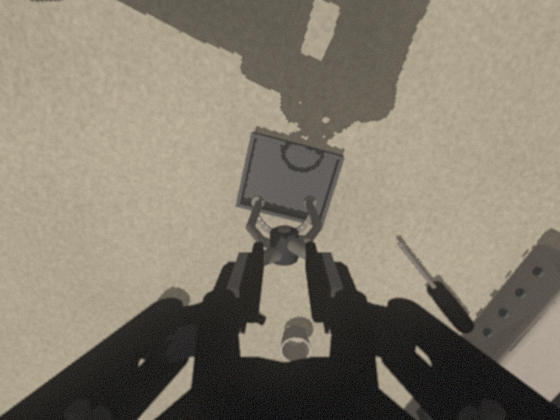

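Picture: the pliers are held in the jaws and the ring hangs clear of the tray near (283,220). Next I'll measure the ring's pose in the tool frame.

```bash
cat >> h.py <<'E'
def ringfit(c,cap=None):
    p,T,s=tool()
    if cap is None:
        inf=cams.camera_info(c); im,d=cams.capture(c)
    else: inf,im,d=cap
    P,uv=pts(inf,d); L=(P-p)@T
    q=L[(L[:,2]>88)&(L[:,2]<106)&(np.abs(L[:,:2])<40).all(1)]
    g=q[(q[:,2]>np.median(q[:,2])-4)]
    # plane, then circle on mid radius (robust)
    from scipy.optimize import least_squares
    near=g[g[:,0]<6]
    pl=least_squares(lambda a:a[0]+a[1]*near[:,0]+a[2]*near[:,1]-near[:,2],[97,0,0],loss='soft_l1').x
    def res(a):
        r=np.hypot(near[:,0]-a[0],near[:,1]-a[1]); return np.maximum(np.abs(r-22.6)-2.6,0)+0.05*np.abs(r-22.6)
    ci=least_squares(res,[0,0],loss='soft_l1').x
    print(c,'n',len(near),'plane',pl.round(3),'centre',ci.round(2),'zmed',np.median(near[:,2]).round(1),'ext',near.min(0).round(1),near.max(0).round(1))
    return q,near
E
python3 - <<'E'
from h import *
for c in ['wrist','side','scene']:
    q,n=ringfit(c)
    if c!='scene': np.savetxt('/tmp/r_%s.txt'%c,q)
    b,_,_,_=np.histogram2d(q[:,0],q[:,1],bins=[range(-30,24,4),range(-34,38,4)]) if False else (0,0,0,0)
import numpy as np
for c in ['wrist','side']:
    q=np.loadtxt('/tmp/r_%s.txt'%c)
    H=np.histogram2d(q[:,0],q[:,1],bins=[np.arange(-30,24,3),np.arange(-34,38,3)])[0].astype(int); print(H)
E
```

```text
wrist n 235 plane [9.6635e+01 1.4000e-02 3.0000e-03] centre [ 1.65 -1.78] zmed 96.4 ext [-20.  -28.1  94.7] [ 6.  24.3 99.9]
side n 172 plane [ 9.6877e+01 -8.0000e-03  5.0000e-03] centre [ 2.18 -1.51] zmed 96.9 ext [-23.5 -27.7  94.8] [  5.8  24.  100.9]
scene n 55 plane [ 9.6552e+01 -2.2000e-02  1.6000e-02] centre [1.64 3.09] zmed 97.0 ext [-24.2 -22.2  93.9] [  5.9  29.1 100.5]
[[ 0  0  0  0  0  0  0  0  0  0  0  0  0  0  0  0  0  0  0  0  0  0  0]
 [ 0  0  0  0  0  0  0  0  0  0  0  0  0  0  0  0  0  0  0  0  0  0  0]
 [ 0  0  0  0  0  0  0  0  0  0  0  0  0  0  0  0  0  0  0  0  0  0  0]
 [ 0  0  0  0  0  1  5  0  0  0  0  0  0  0  0  3  0  0  0  0  0  0  0]
 [ 0  0  0  0  2  8 12  1  0  0  0  0  0  0  0 10  7  0  0  0  0  0  0]
 [ 0  0  0  1 11 11  9  0  0  0  0  0  0  0  2 15  8  8  0  0  0  0  0]
 [ 0  0  0  5 11  6  0  0  0  0  0  0  0  0  0  0 13 13  3  0  0  0  0]
 [ 0  0  0  8 14  0  0  0  0  0  0  0  0  0  0  0  4 11  6  0  0  0  0]
 [ 0  0  0  5  3  0  0  0  0  0  0  0  0  0  0  0  0  7  3  0  0  0  0]
 [ 0  0  0  2  0  0  0  0  0  0  0  0  0  0  0  0  0  3  0  0  0  0  
[... 1032 characters left out ...]
 0  0  0  0  0  0  0  0  0  0  1  0  0  1  0  0  0]
 [ 0  0  0  0  0  0  0  0  0  0  0  0  0  0  0  0  0  0  0  2  0  0  0]
 [ 0  0  0  0  0  0  0  0  0  0  0  0  0  0  0  0  0  0  0  1  0  0  0]
 [ 0  0  1  0  0  0  0  0  0  0  0  0  0  0  0  0  0  0  0  2  0  0  0]
 [ 0  0  4  0  0  0  0  0  0  0  0  0  0  0  0  0  1  0  2  2  0  0  0]
 [ 0  2  5  0  6  0  0  0  0  0  0  0  0  0  0  0  2  0  4  6  0  0  0]
 [ 0  1  5 12 15  0  0  0  0  0  0  0  0  0  0  0  2 12 10  5  0  0  0]
 [ 0  0  5  5  3  0  0  0  0  0  0  0  0  0  0  0  0 10  6  3  0  0  0]
 [ 0  0  0  0  0  0  0  0  0  0  0  0  0  0  0  0  0  0  1  0  0  0  0]
 [ 0  0  0  0  0  0  0  0  0  0  0  0  0  0  0  0  0  0  0  0  0  0  0]]
```

The ring is level and about (1.8,-1.6) off in the tool frame, with its mid-height at tool z of about 98. I'll carry it to a point beside the stub where the wrist camera can see both.

Emit:
{"api": "step_arm", "payload": {"plan": "-0.7 -0.2 0 0 0;-2 -0.5 0 0 0;-4 -1 0 0 0;-6.5 -1.7 0 0 0;-9 -2.3 0 0 0;-11.5 -3 0 0 0;-14 -3.6 0 0 0;-16.5 -4.3 0 0 0;-19 -4.9 0 0 0;-21.5 -5.6 0 0 0"}}

```text
time_s: 6.9
eef_pos: [567.4, -2.5, 221.4]
ee_rot: [0.0, 0.534, 0.846, -0.0]
force: [0.7, 0.6, -1.4]
grip_width: 0.401
```

Emit:
{"api": "step_arm", "payload": {"plan": "-2.5 -0.6 0 0 0;-5 -1.3 0 0 0;-7.5 -1.9 0 0 0;-10 -2.6 0 0 0;-12.5 -3.2 0 0 0;-15 -3.9 0 0 0;-17.5 -4.5 0 0 0;-20 -5.2 0 0 0;-22 -5.7 0 0 0;-23.5 -6.1 0 0 0"}}

```text
time_s: 7.9
eef_pos: [612.9, -241.3, 221.0]
ee_rot: [-0.0, 0.534, 0.845, -0.0]
force: [-0.5, 0.8, -1.5]
grip_width: 0.396
```

Emit:
{"api": "step_arm", "payload": {"plan": "-0.9 -0.2 0 0 0;-1.4 -0.4 0 0 0;-1.4 -0.4 0 0 0;-1.4 -0.4 0 0 0;-1.4 -0.4 0 0 0;-1.4 -0.4 0 0 0"}}

```text
time_s: 8.5
eef_pos: [616.0, -252.5, 221.5]
ee_rot: [0.0, 0.533, 0.846, 0.0]
force: [0.2, 0.4, -2.1]
grip_width: 0.403
```

```bash
cat >> h.py <<'E'
def stubfit(c,inf,d,zlo=82,near=(598,-212)):
    from scipy.optimize import least_squares
    P,uv=pts(inf,d)
    q=P[(np.abs(P[:,2]-87.5)<4)&(np.hypot(*(P[:,:2]-near).T)<24)]
    r=cv2.minEnclosingCircle(q[:,:2].astype(np.float32))
    # disc fit: penalise points outside r=15, maximise symmetric coverage
    ci=least_squares(lambda a:np.maximum(np.hypot(q[:,0]-a[0],q[:,1]-a[1])-14.3,0),q[:,:2].mean(0),loss='soft_l1').x
    m=q[:,2].round(0); print(c,'stub n',len(q),'mean',q.mean(0).round(2),'mec',np.round(r[0],2),round(r[1],2),'fit',ci.round(2),'z',np.median(q[:,2]).round(1))
    return ci
E
python3 - <<'E'
from h import *
p,T,s=tool(); print(p,T.round(4).tolist(),s['force'],s['grip_width'],s['joints'].round(2))
for c in ['wrist','side','scene']:
    inf=cams.camera_info(c); im,d=cams.capture(c); save(c+'4',im)
    try: ringfit(c,(inf,im,d))
    except Exception as e: print(c,e)
    try: ci=stubfit(c,inf,d); print('stub in tool',((np.r_[ci,88]-p)@T).round(2))
    except Exception as e: print(c,e)
E
```

```text
[ 615.97018717 -252.50925134  221.50164619] [[-0.4311, 0.9023, 0.0002], [0.9023, 0.4311, -0.0001], [-0.0001, 0.0001, -1.0]] [ 0.21887208  0.42739933 -2.13907759] 0.4030556808688154 [-0.56  0.64  1.02  0.    1.48 -1.01]
wrist n 230 plane [9.6688e+01 1.2000e-02 4.0000e-03] centre [ 1.56 -1.45] zmed 96.5 ext [-20.  -24.3  94.7] [ -1.6  21.4 100. ]
wrist stub n 806 mean [ 597.37 -213.86   88.09] mec [ 597.67 -214.23] 14.97 fit [ 597.62 -214.21] z 88.2
stub in tool [ 4.249e+01 -6.000e-02  1.335e+02]
side n 50 plane [ 9.6794e+01 -1.1000e-02  1.0000e-03] centre [ 3.05 -1.38] zmed 96.9 ext [-22.9 -28.5  94.7] [ 5.7 23.8 99.7]
side stub n 103 mean [ 596.83 -210.28   87.64] mec [ 597.34 -212.09] 14.61 fit [ 597.25 -212.14] z 88.1
stub in tool [ 44.52   0.5  133.5 ]
scene n 132 plane [9.7431e+01 4.3000e-02 2.3000e-02] centre [1.77 2.07] zmed 97.2 ext [-22.9 -24.2  94.2] [  5.8  27.6 100.6]
scene stub n 103 mean [ 604.11 -213.45   87.2 ] mec [ 600.68 -214.27] 15.54 fit [ 601.14 -214.1 ] z 87.5
stub in tool [ 41.07   3.16 133.5 ]
```

View pics/wrist4.png

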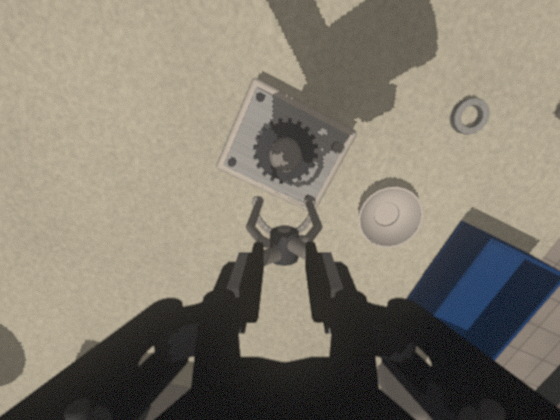

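Picture: the stub is at (287,150), clear of the ring at about (283,220). The wrist camera puts the stub (40.9, 1.4) from the ring in tool x,y; side says (41.9, 1.9) and scene (39.4, 0.5). I'll move over the stub with the ring about 10 mm above its end.

Emit:
{"api": "step_arm", "payload": {"plan": "0.6 0 0 0 0;1.6 0.05 0 0 0;2.6 0.1 0 0 0;3.5 0.15 0 0 0;4.1 0.15 0 0 0;4.1 0.15 0.6 0 0;4.1 0.15 1.4 0 0;4.1 0.15 2 0 0;4.1 0.15 2.2 0 0;4.1 0.15 2.2 0 0"}}

```text
time_s: 9.65
eef_pos: [599.5, -215.6, 198.7]
ee_rot: [-0.0, 0.534, 0.846, -0.0]
force: [0.9, 0.5, -1.9]
grip_width: 0.394
```

Emit:
{"api": "step_arm", "payload": {"plan": "0 0 0 0 0;0 0 0 0 0;0 0 0 0 0"}}

```text
time_s: 9.95
eef_pos: [599.7, -215.4, 199.5]
ee_rot: [0.0, 0.534, 0.846, 0.0]
force: [-1.1, 0.3, -2.0]
grip_width: 0.403
```

Run:
```python
from h import *
p,T,s=tool(); print(p,s['force'],s['grip_width'])
tiles=[]
for c in ['wrist','side','scene']:
    inf=cams.camera_info(c); im,d=cams.capture(c); np.savez('/tmp/h_%s.npz'%c,im=im,d=d)
    ringfit(c,(inf,im,d))
    P,uv=pts(inf,d); L=(P-p)@T; k=(np.abs(L[:,2]-(p[2]-88))<2.5)&(np.hypot(L[:,0],L[:,1])<22)
    q=L[k]; 
    if len(q)>5:
        r=cv2.minEnclosingCircle(q[:,:2].astype(np.float32)); print(' stub n',len(q),'mec',np.round(r[0],1),round(r[1],1),'ext',q.min(0).round(1),q.max(0).round(1))
    f=420/2/np.tan(np.radians(inf['vfov'])/2); K=np.array([[f,0,inf['cx']],[0,f,inf['cy']],[0,0,1.]])
    u=cv2.projectPoints((p+T@[0,0,100.])[None],inf['rvec'],inf['tvec'],K,np.array([inf['k1'],0,0,0.]))[0].ravel().astype(int)
    h=45 if c!='wrist' else 60
    tiles.append(cv2.resize(im[max(0,u[1]-h):u[1]+h,u[0]-h:u[0]+h],(266,400 if 0 else 266),interpolation=cv2.INTER_CUBIC))
save('hover',np.hstack(tiles))
```

```text
[ 599.69785504 -215.44731212  199.54643908] [-1.07032979  0.31923153 -2.0168978 ] 0.4031771710133118
wrist n 234 plane [9.6648e+01 6.0000e-03 6.0000e-03] centre [ 1.39 -1.57] zmed 96.6 ext [-20.2 -27.3  94.5] [  5.9  24.4 100.4]
 stub n 813 mec [ 2.1 -1.3] 15.0 ext [-12.8 -15.7 109.1] [ 16.7  13.3 114. ]
side n 54 plane [ 9.6943e+01 -1.1000e-02  7.0000e-03] centre [ 2.47 -1.51] zmed 97.0 ext [-22.6 -26.1  95.1] [ 5.9 24.9 99.3]
 stub n 88 mec [ 4.  -1.2] 15.0 ext [ -9.9 -15.3 109.4] [ 19.   13.3 114. ]
scene n 120 plane [9.736e+01 3.000e-03 2.000e-03] centre [1.39 2.04] zmed 97.2 ext [-24.6 -24.1  95.3] [  5.7  27.7 100.8]
 stub n 87 mec [1.3 1.7] 14.1 ext [-12.7 -12.3 109.5] [ 15.   14.3 114. ]
```

View pics/hover.png

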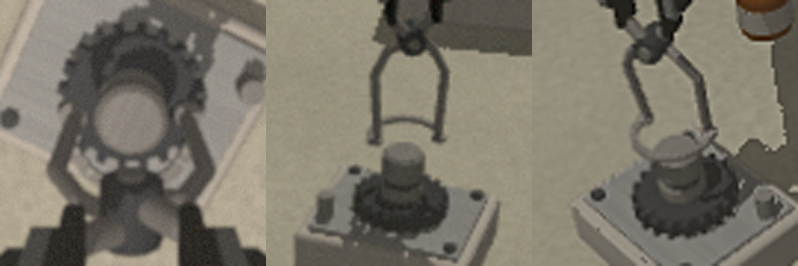

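The hover tiles show the stub end centred under the spread ring in all three views, with residuals of at most about 1 mm and roughly +0.6 mm in x. I'll lower it in two stages.

Emit:
{"api": "step_arm", "payload": {"plan": "0.06 0 0 0 0;0.06 0 0.2 0 0;0.06 0 0.5 0 0;0.06 0 0.8 0 0;0.06 0 1.1 0 0;0.06 0 1.4 0 0;0.06 0 1.7 0 0;0.06 0 1.9 0 0;0.06 0 2 0 0;0.06 0 2 0 0"}}

```text
time_s: 11.1
eef_pos: [599.3, -214.8, 179.2]
ee_rot: [-0.0, 0.534, 0.846, -0.0]
force: [0.5, -0.3, -2.3]
grip_width: 0.399
```

Emit:
{"api": "step_arm", "payload": {"plan": "0 0 0.2 0 0;0 0 0.4 0 0;0 0 0.7 0 0;0 0 1 0 0;0 0 1.2 0 0;0 0 1.4 0 0;0 0 1.5 0 0;0 0 1.53 0 0;0 0 1.53 0 0;0 0 1.53 0 0"}}

```text
time_s: 12.1
eef_pos: [599.4, -214.9, 164.1]
ee_rot: [0.0, 0.534, 0.846, -0.0]
force: [0.8, -0.2, -2.1]
grip_width: 0.4
```

Emit:
{"api": "step_arm", "payload": {"plan": "0 0 0 0 0;0 0 0 0 0;0 0 0 0 0;0 0 0 0 0;0 0 0 0 0"}}

```text
time_s: 12.6
eef_pos: [599.3, -214.8, 164.0]
ee_rot: [-0.0, 0.534, 0.846, -0.0]
force: [-0.3, -0.3, -1.7]
grip_width: 0.398
```

Run:
```python
from h import *
p,T,s=tool(); print(p,s['force'],s['wrist_torque'],s['grip_width'],s['time_s'])
tiles=[]
for c in ['wrist','side','scene']:
    inf=cams.camera_info(c); im,d=cams.capture(c)
    ringfit(c,(inf,im,d))
    P,uv=pts(inf,d); L=(P-p)@T; k=(np.abs(L[:,2]-(p[2]-88))<2.5)&(np.hypot(L[:,0],L[:,1])<22)
    q=L[k]; 
    if len(q)>5:
        r=cv2.minEnclosingCircle(q[:,:2].astype(np.float32)); print(' stub n',len(q),'mec',np.round(r[0],1),round(r[1],1))
    g=P[(np.abs(P[:,2]-54)<3)&(np.hypot(P[:,0]-p[0],P[:,1]-p[1])<32)]; g=np.median(g[:,2]); 
    R=L[(L[:,2]>92)&(L[:,2]<103)&(np.hypot(L[:,0]-1.7,L[:,1]+1)<26)&(np.hypot(L[:,0]-1.7,L[:,1]+1)>19.5)&(L[:,0]<5)]
    tz=p[2]-L[k][:,2]; print(' gear z',g,'stub top z',np.median(tz),'ring top z',p[2]-np.median(R[:,2]),len(R))
    f=420/2/np.tan(np.radians(inf['vfov'])/2); K=np.array([[f,0,inf['cx']],[0,f,inf['cy']],[0,0,1.]])
    u=cv2.projectPoints((p+T@[0,0,100.])[None],inf['rvec'],inf['tvec'],K,np.array([inf['k1'],0,0,0.]))[0].ravel().astype(int)
    h=45 if c!='wrist' else 60
    tiles.append(cv2.resize(im[max(0,u[1]-h):u[1]+h,u[0]-h:u[0]+h],(266,266),interpolation=cv2.INTER_CUBIC))
save('low',np.hstack(tiles))
```

```text
[ 599.34053345 -214.83902929  163.99150849] [-0.31866083 -0.32294169 -1.71010776] [-0.01692285 -0.0312351   0.00871278] 0.39787425399350085 12.6
wrist n 220 plane [9.688e+01 3.300e-02 6.000e-03] centre [ 1.17 -1.59] zmed 96.4 ext [-19.8 -28.2  94.6] [  5.9  24.3 100.7]
 stub n 864 mec [ 7.9 -0.4] 20.2
 gear z 54.37446932607477 stub top z 88.23998442896881 ring top z 67.55287696616308 213
side n 28 plane [ 9.8139e+01  9.9000e-02 -1.0000e-03] centre [-11.78  -2.03] zmed 97.6 ext [-15.8 -27.   92.8] [  5.8  23.8 105. ]
 stub n 96 mec [ 8.3 -0.7] 19.9
 gear z 54.32356799240329 stub top z 88.08830309926985 ring top z 67.14836666040816 14
scene n 164 plane [9.8146e+01 1.5000e-02 9.0000e-03] centre [5.98 0.85] zmed 98.0 ext [-23.1 -25.1  93.4] [  5.9  28.1 104.7]
 stub n 142 mec [-1.2 -2.4] 18.6
 gear z 54.01504980719234 stub top z 87.61379950370707 ring top z 66.4551774700209 71
```

View pics/low.png

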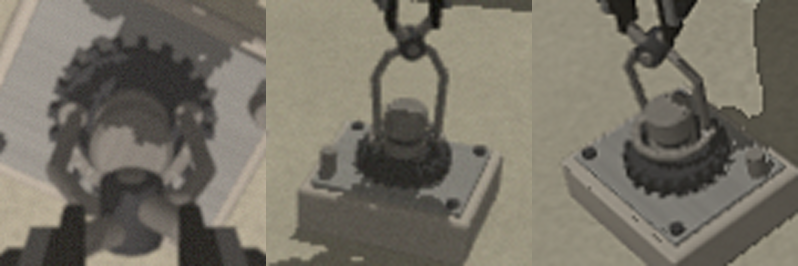

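Ring top reads about 67.3 mm, so mid-height is about 65.8 mm. The wrist force is still just the pliers' weight, so nothing is touching, and the tiles show the ring round the groove. Handing in.

```bash
python3 -c "
from h import *
print(workorder.finish_job()); p,T,s=tool(); print(p,s['force'],s['grip_width'],s['time_s'])"
```

```text
the job is handed in; nothing more can be done
None
the job is handed in; nothing more can be done
```

I gripped the pliers by their handles, squeezed them to the stop and lifted them clear of the tray. I then carried the spread ring over the stub, lowered it to the groove and handed the job in at about 12.8 s. `finish_job` gives no verdict, so these are my own last checks:

- **Height:** the ring's mid-height was about 65.8 mm from the cameras and 65.9 mm from the arm pose, against a target of 66 mm. The three cameras' readings of its top face ranged from 66.5 to 67.6 mm.
- **Centring:** at the hover just above the stub the offset was 0.6–1.5 mm, and I corrected it by 0.6 mm in tool x. I didn't get a clean repeat once the ring was down, because the jaws and ring spoiled the fits: the side and scene ring centres were unusable, and so were all three stub fits. Centring therefore rests on the hover measurement and the arm pose.
- **Upright:** at the hover the ring plane was tilted by about 0.01 rad. The last wrist fit gave 0.03 rad; the last side fit gave 0.10 rad, but from only 28 points. The tool itself stayed vertical.
- **Grip and contact:** the gripper held at 0.40 opening (about 34 mm, so the handles were at the stop) with 50 N set. The wrist force was about 1.7–2 N, which is just the pliers' weight, so there was no sign of contact with the drive unit.
- **Disagreement:** the scene camera sat about 4–5 mm off the other two in absolute position. I used only ring-to-stub differences within each camera, and those agreed to about 2.5 mm.

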